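# Stir the worn polishing beads through the sieve under the magnifier

### The job

Take the stirring rod out of its leaning rest and stir the boxwood beads on the steel sieve under the magnifier until all three small worn ones have dropped through the holes into the box below, keeping the three large ones on the sieve inside its round wall. Then stand the rod back in its rest, fully home, and let go. Move the beads with the rod only, never with the fingers; do not bump the magnifier, and leave the other things on the slate where they lie.

Things in the scene. Friction and masses are not known exactly. Their poses are not given: they have to be found in the camera images.
- sieve: Sorting sieve, fixed, mm: clear-walled square catch box 164 x 164 topped by a steel plate (underside z 48, top z 54; box floor z 5). A round walnut wall on it, inner radius 68, 4 thick, rises 14 above the plate (to z 68). Five round through holes, 25 across, lie 52 from the middle, first on the sieve's x axis, then every 72 degrees. Origin: centre of the underside; z up.
- plate (a point): Centre of the sieve plate's top face, inside the round wall; same axes as the sieve (54 mm above its origin).
- rod: Stirring rod, loose, about 80 g: a round steel shaft 10 in diameter and 120 long, a brass collar 26 across from 112 to 118 above the tip, and a square cork handle 16 x 16 from 120 to 164 above the tip. Origin: centre of the tip's end face; z runs up the rod to the handle; the handle's flats face the rod's x and y axes. (Lengths in mm.)
- handle (a point): Centre of the rod's square handle, 142 from the tip on the rod's axis. (Lengths in mm.)
- rest: Rod rest, fixed: walnut foot 100 x 70 x 8 with a leaning square tube (inside 22 x 22, outside 30 x 30, 85 long), leaning 30 degrees from vertical towards the rest's own -x. Origin: centre of the underside of the foot; z up. The rod stands in the tube, resting on its lower wall, handle out at the top. (Lengths in mm.)
- seat (a point): Centre of the tube's inner floor in the rest (18 along the rest's +x and 20 above the slate). (Lengths in mm.)
- mouth (a point): Centre of the tube's open upper end, 85 along the leaning tube from seat. (Lengths in mm.)
- magnifier: Brass magnifier stand, fixed, to the right of the sieve: foot 90 across, 12 high; post 16 in diameter, 276 high; arm reaching out along the stand's own -x over the sieve. Origin: centre of the foot's underside. Not to be touched. (Lengths in mm.)
- lens (a point): Centre of the underside of the smoked-glass lens: a flat disc 92 across with its brass rim, 8 thick, 246 above the slate and 125 from the post along the stand's -x, so that it covers the half of the sieve nearer the post. (Lengths in mm.)
- small0: Small (worn) boxwood bead, loose drum 16 in diameter and 12 high, about 10 g. Origin: centre of the underside as it starts (upright on the sieve plate). (Lengths in mm.)
- small1: Small (worn) boxwood bead, loose drum 16 in diameter and 12 high, about 10 g. Origin: centre of the underside as it starts (upright on the sieve plate). (Lengths in mm.)
- small2: Small (worn) boxwood bead, loose drum 16 in diameter and 12 high, about 10 g. Origin: centre of the underside as it starts (upright on the sieve plate). (Lengths in mm.)
- large0: Large (full-size) boxwood bead, loose drum 30 in diameter and 20 high, about 22 g; too big for the holes. Origin: centre of the underside as it starts. (Lengths in mm.)
- large1: Large (full-size) boxwood bead, loose drum 30 in diameter and 20 high, about 22 g; too big for the holes. Origin: centre of the underside as it starts. (Lengths in mm.)
- large2: Large (full-size) boxwood bead, loose drum 30 in diameter and 20 high, about 22 g; too big for the holes. Origin: centre of the underside as it starts. (Lengths in mm.)
- nightingale: Bystander, loose: gilded tin bird on a round foot, 110 long, 70 high. Sizes in mm. Origin on its underside.
- wheel_a: Bystander, loose: steel toothed escapement wheel lying flat, 52 across, 5 thick, hub 12 high. Sizes in mm. Origin on its underside.
- wheel_b: Bystander, loose: steel toothed escapement wheel lying flat, 38 across, 5 thick, hub 12 high. Sizes in mm. Origin on its underside.
- cage_floor: Bystander, loose: round walnut board, 110 across, 12 thick. Sizes in mm. Origin on its underside.
- crank: Bystander, loose: nickel winding crank lying flat, about 60 by 40, 14 high (origin at its square socket end). Sizes in mm. Origin on its underside.
- screwdriver: Bystander, loose: screwdriver lying flat, 150 long. Sizes in mm. Origin on its underside.
Mind the look-alikes: they are no part of the job. What is shaped like the rod but blue is not meant. What is shaped like the rest but blue is not meant.

How it is judged:
On the way, in this order (a step that is already met when the one before it is completed fails the run):
1. the rod's tip is down among the beads, inside the sieve's round wall (horizontal distance between rod and sieve below 0.068 m and z of rod in the frame of sieve below 0.068 m), for 0.1 s.
2. all three small beads have dropped through into the box (z of each of small0, small1, small2 in the frame of sieve below 0.047 m and horizontal distance between each of small0, small1, small2 and sieve below 0.11 m), for 0.2 s.
At the end, for the whole second after the job is handed in: All three small beads lie in the catch box below the sieve plate; all three large beads lie on the plate inside the round wall; the rod stands at rest in the tube of its rest with its tip within 16 mm of the centre of the tube's floor (all of step 2 and z of each of large0, large1, large2 in the frame of sieve above 0.047 m and horizontal distance between each of large0, large1, large2 and sieve below 0.075 m and distance between rod and seat below 0.016 m and angle between the z axis of rod and the z axis of rest, either way round below 0.8 rad and linear speed of rod below 0.02 m/s); the robot touches nothing.
It fails at once if the fingers touch a bead (over 0.5 N) (contact force between the fingers and small0 above 0.5 N or contact force between the fingers and small1 above 0.5 N or contact force between the fingers and small2 above 0.5 N or contact force between the fingers and large0 above 0.5 N or contact force between the fingers and large1 above 0.5 N or contact force between the fingers and large2 above 0.5 N).
It fails at once if the magnifier is bumped (over 2 N) (contact force between magnifier and anything else above 2 N).
It fails at once if a bystander is moved by more than 25 mm (distance of any of nightingale, wheel_a, wheel_b, cage_floor, crank, screwdriver from where it was at the start of the episode above 0.025 m).
It also fails if it takes over 72 s, if anything falls off the work surface, if the arm or the gripper's body presses on something with over 40 N, if the wrist force passes 120 N, or if a joint passes its speed limit or range.

### The arm

A 6-joint arm with a two-finger parallel gripper is mounted at the origin on the work surface. World frame = base frame: x ahead of the robot, y to its left, z up, the work surface at z = 0. Lengths are in m, angles in rad, forces in N, time in s.
With the tool pointing down it reaches from about 0.25 to 0.725 m from the base axis. Payload 4 kg.
Tool frame: the origin (TCP) lies at the very end of the fingers, on their centre line; the grasp point (between the pads) lies 19 mm behind it; z points along the fingers, y is the line along which they close (so a half turn about z gives the same grasp; the last joint's range is limited). The gripper opens to 85 mm and grips with 20 to 120 N. Pads are 22 mm wide; open, the fingers measure 114 mm over their backs; the gripper's body (76 mm by 85 mm) begins 54 mm behind the grasp point. The pads swing forward as they close: fully open they stand 13 mm farther back than shut.
Start: joints at [-1.127, 0.241, 0.005, 1.335, 0, 1.571], TCP at [0.215, -0.452, 0.231] pointing down, gripper open.
Joint ranges: [-2.72, 2.72], [-1.05, 1.87], [-1.09, 1.28], [-1.99, 2.15], [-1.42, 1.44], [-3.14, 3.14]. Speed limits (rad/s): [2.79, 2.79, 3.14, 3.14, 3.14, 3.14].

### API

Orientations are given as a unit quaternion [x, y, z, w].
In Python, from workcell import * gives the robot as it stands. The module is installed in compiled form; this text tells all that it offers.
- The arm moves only by the tool send_rows, never from a script. Its argument "steps" is text: rows parted by semicolons, each of 7 numbers parted by spaces: the opening, from -1 (shut) to 1 (fully open), then the shift along the world's x, y, z in m, then the turn, a rotation vector about the world's x, y, z in rad. A call has exactly 5 rows; each row shifts and turns the commanded pose from where the row before left it; what a row does not reach is not made up. A row lasts 1/12 s, in which the tool goes at most 41.7 mm and 7.16 degrees, less where a joint would pass 70% of its speed; a pose out of reach is approached as far as the arm can. A call is refused whole if a number of a shift passes 0.0417 or a number of a turn 0.125, either way. A call with a gripper value outside its range is refused whole. The fingers move at their own pace and stop on an object; the grip force is fixed at half the most. Time passes only in rows, so rows that do not move let the fingers close, or fill a call up. It gives the time, the measured TCP pose, the force, the opening and the grip force at its end, in the units of the state.
- get_obs(): the state, without advancing time (a new reading comes with each control period).
- camera(name): name is "scene" or "top"; returns a dict with "frame" (480x640x3 uint8, red, green, blue), "range_z" (480x640 float32, m along the optical axis (not along the pixel's ray), 0 where there is no reading), "camera_matrix" (3x3 intrinsics, pixels), "extrinsics" (4x4, takes a point from world to camera coordinates). Camera axes: x right, y down, z forward; pixel columns grow to the right and rows downward; lengths in m; the calibration is good to about 2 mm. A picture is of the moment at which its call begins.
- job_done(): hands the job in; it is judged then, once.
The state is a dict: "clock": time; "joint_pos": joint angles; "joint_vel": joint speeds; "tau": joint torques, N m; "eef_pos": TCP position; "tool_rot": TCP orientation; "ft_force": force on the tool from outside, world axes, zero at the start; "ft_torque": the same for the moment, N m; "grip_width": finger opening in m; "grasp_force": force on a finger pad.
Only numpy, scipy, OpenCV 4.12 (cv2) and the standard library are available. Lean on these libraries where they do the work, as an engineer would, in place of code of your own. Each camera call takes 0.05 s, during which the arm holds its last target. There are 200 camera calls.

## Working session

There is one attempt and no reset: what is moved stays moved. The work goes in short steps, Python scripts to look and compute and a tool call to move; the robot and the scene stay as the last step left them, time stands still between calls to the robot, and variables do not carry over. Pictures are saved under pics/ and viewed, at most 10 in all, crops included, and the job is handed in when it is done.

Besides the shell and the picture viewer there is one more tool, called after "Call:" as a command line: name --argument value ..., lists and objects as JSON in quotes. send_rows: Moves the arm, as the interface text tells. Its arguments: {"type":"object","properties":{"steps":{"type":"string"}},"required":["steps"]}

```bash
mkdir -p pics
cat > h.py <<'E'
from workcell import *
import numpy as np, cv2
from scipy.spatial.transform import Rotation as R
def shot(n,name):
    c=camera(n); cv2.imwrite(f'pics/{name}.png',c['frame'][:,:,::-1]); np.savez(f'pics/{name}.npz',**c); return c
def cloud(c):
    K=c['camera_matrix'];E=c['extrinsics'];z=c['range_z'];v,u=np.mgrid[:480,:640]
    p=np.stack([(u-K[0,2])/K[0,0]*z,(v-K[1,2])/K[1,1]*z,z],-1)
    return (p-E[:3,3])@E[:3,:3]
def ray(c,u,v,zp):
    K=c['camera_matrix'];E=c['extrinsics'];o=-E[:3,:3].T@E[:3,3]
    d=E[:3,:3].T@np.linalg.inv(K)@np.array([u,v,1.]); return o+d*(zp-o[2])/d[2]
def proj(c,p):
    E=c['extrinsics'];q=c['camera_matrix']@(E[:3,:3]@np.asarray(p)+E[:3,3]); return q[:2]/q[2]
E
python3 - <<'E'
from h import *
for n in('scene','top'):
    c=shot(n,n+'0'); print(n,c['extrinsics'].round(3).tolist(),c['camera_matrix'].round(1).tolist())
print(get_obs())
E
```

```text
scene [[0.071, 0.997, 0.006, -0.084], [0.8, -0.053, -0.598, -0.337], [-0.596, 0.047, -0.802, 1.421], [0.0, 0.0, 0.0, 1.0]] [[462.8, 0.0, 325.1], [0.0, 462.8, 242.2], [0.0, 0.0, 1.0]]
top [[-0.012, -1.0, -0.009, 0.084], [-0.992, 0.013, -0.129, 0.545], [0.129, 0.008, -0.992, 1.204], [0.0, 0.0, 0.0, 1.0]] [[516.1, 0.0, 326.2], [0.0, 516.1, 236.7], [0.0, 0.0, 1.0]]
{'clock': 0.1, 'joint_pos': array([-1.12702371e+00,  2.41328591e-01,  3.85107605e-03,  1.33516997e+00,
        8.78603231e-06,  1.57083472e+00]), 'joint_vel': array([ 0.00025433, -0.00146198,  0.00359626,  0.00099443,  0.00125132,
       -0.00084491]), 'tau': array([-9.94302391e-04, -3.73137510e+01,  2.53010380e+01,  1.08429321e-02,
       -1.60540144e-04,  5.56101298e-07]), 'eef_pos': array([ 0.21443797, -0.45106466,  0.23050347]), 'tool_rot': array([ 9.75487872e-01,  2.20051254e-01, -1.99423774e-04, -9.03848260e-04]), 'ft_force': array([-0.32118487, -0.11569798, -0.15787353]), 'ft_torque': array([-0.02447813,  0.01308219, -0.01878982]), 'grasp_force': 0.0, 'grip_width': 0.08547753341609547}
```

View pics/scene0.png

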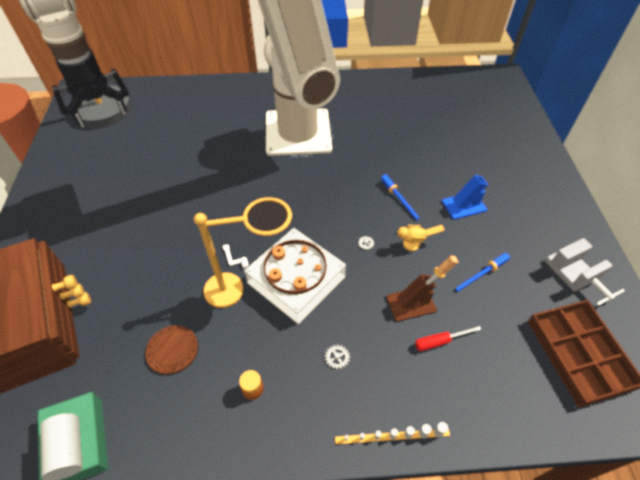

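View pics/top0.png

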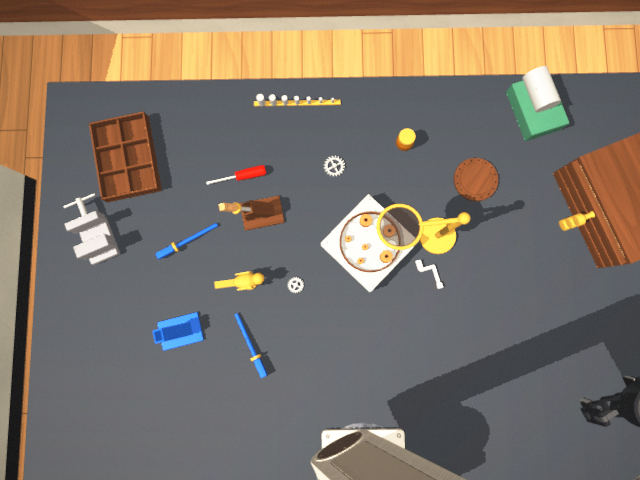

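The scene view shows the sieve at (295,268), the rest at (412,298) with the rod's cork handle at (446,267), and the lens at (268,215). In the top view, the sieve is at (371,242), the handle at (230,208), and the lens at (400,227). Next I'll take enlarged crops.

Run:
```python
from h import *
s=cv2.imread('pics/scene0.png');t=cv2.imread('pics/top0.png')
f=lambda im,x,y,w,h:cv2.resize(im[y:y+h,x:x+w],(400,300),interpolation=cv2.INTER_CUBIC)
m=np.vstack([np.hstack([f(s,235,220,120,90),f(t,310,195,120,90)]),np.hstack([f(s,380,245,100,75),f(t,210,180,100,75)])])
cv2.imwrite('pics/m0.png',m)
```

```text
(no output)
```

View pics/m0.png

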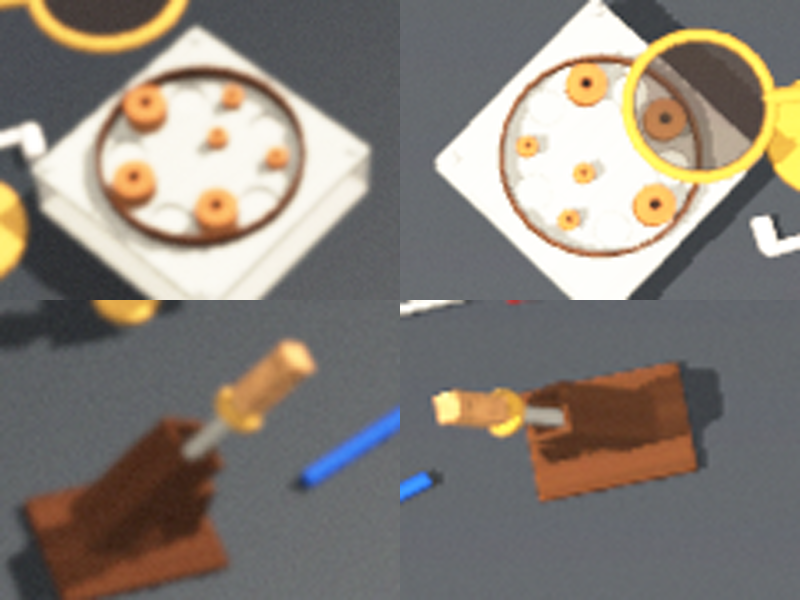

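The mosaic shows all six beads. In the top-view crop the small ones are at about (527,145), (584,172) and (568,219), and the large ones are at (586,84), (664,118) and (655,205). The rod's shaft leans out of the tube with its handle end at about (447,407).

Run:
```python
from h import *
for n in('scene','top'):
    c=dict(np.load(f'pics/{n}0.npz'));P=cloud(c);hsv=cv2.cvtColor(c['frame'],cv2.COLOR_RGB2HSV);H,S,V=cv2.split(hsv)
    x0,y0,w,h=(235,220,120,90) if n=='scene' else (310,195,120,90)
    roi=np.zeros((480,640),bool);roi[y0:y0+h,x0:x0+w]=1
    # beads
    m=(roi&(H<18)&(S>110)&(V>150)).astype(np.uint8)
    k,l,st,ce=cv2.connectedComponentsWithStats(m)
    print(n,'orange')
    for i in range(1,k):
        if st[i,4]>8: print(st[i].tolist(),ce[i].round(1),ray(c,*ce[i],.064).round(4)[:2],np.median(P[l==i],0).round(3), np.percentile(P[l==i][:,2],95).round(3))
    # white plate hull
    m=(roi&(S<45)&(V>150)).astype(np.uint8);k,l,st,ce=cv2.connectedComponentsWithStats(m)
    # wall from depth
    q=P[roi&(P[...,2]>.060)&(P[...,2]<.075)&(S>60)&(V<150)]
    A=np.c_[2*q[:,:2],np.ones(len(q))];s=np.linalg.lstsq(A,(q[:,:2]**2).sum(1),rcond=None)[0]
    print('wall',len(q),s[:2].round(4),np.sqrt(s[2]+s[0]**2+s[1]**2).round(4))
    # wall by colour, ray z=.068
    m=roi&(S>80)&(V<120)&((H<20)|(H>165)); v,u=np.nonzero(m); q=np.array([ray(c,a,b,.068) for a,b in zip(u,v)])
    A=np.c_[2*q[:,:2],np.ones(len(q))];s=np.linalg.lstsq(A,(q[:,:2]**2).sum(1),rcond=None)[0]
    print('wallc',len(q),s[:2].round(4),np.sqrt(s[2]+s[0]**2+s[1]**2).round(4))
    # plate points
    q=P[roi&(abs(P[...,2]-.054)<.006)];r=cv2.minAreaRect((q[:,:2]*1000).astype(np.float32));print('plate',r,cv2.boxPoints(r).round(0).tolist())
    # handle
    x0,y0,w,h=(380,245,100,75) if n=='scene' else (210,180,100,75)
    roi=np.zeros((480,640),bool);roi[y0:y0+h,x0:x0+w]=1
    m=roi&(P[...,2]>.110)
    q=P[m&(P[...,2]<.3)];mu=q.mean(0);u_,s_,vt=np.linalg.svd(q-mu);print('rod',len(q),mu.round(4),vt[0].round(3),s_.round(3),q[:,2].max().round(3))
    q=P[roi&(abs(P[...,2]-.008)<.004)&(S>80)&(V>30)&((H<20)|(H>165))];r=cv2.minAreaRect((q[:,:2]*1000).astype(np.float32));print('foot',len(q),r)
    print('lens',[np.median(P[(P[...,2]>.24)&(P[...,2]<.265)&(H>15)&(H<32)&(S>120)],0)])
    q=P[(P[...,2]>.24)&(P[...,2]<.262)&(P[...,0]>.2)];print(len(q),q.min(0).round(3),q.max(0).round(3))
```

```text
scene orange
[283, 220, 9, 11, 11] [287.5 225. ] [ 0.4151 -0.037 ] [ 0.564 -0.03   0.248] 0.249
[271, 244, 14, 15, 134] [277.8 251.4] [ 0.4923 -0.0611] [ 0.498 -0.06   0.071] 0.074
[302, 245, 6, 7, 33] [304.4 248.4] [0.4877 0.0009] [0.488 0.    0.064] 0.066
[298, 259, 5, 5, 22] [299.9 261.1] [ 0.5229 -0.011 ] [ 0.524 -0.011  0.064] 0.066
[315, 265, 6, 6, 28] [317.6 267.3] [0.5425 0.0282] [0.543 0.028 0.064] 0.066
[267, 269, 14, 11, 110] [274.5 274.5] [ 0.5554 -0.069 ] [ 0.56  -0.068  0.072] 0.075
[294, 277, 13, 12, 119] [299.5 283.1] [ 0.5815 -0.0142] [ 0.587 -0.015  0.072] 0.075
wall 270 [ 0.534  -0.0211] 0.0684
wallc 211 [ 0.5209 -0.0727] 0.0915
plate ((532.0316772460938, -21.92345428466797), (166.56915283203125, 166.31149291992188), 45.18034744262695) [[414.0, -22.0], [532.0, -140.0], [650.0, -21.0], [532.0, 96.0]]
rod 264 [0.6083 0.2912 0.1377] [ 0.14  -0.529 -0.837] [0.279 0.098 0.064] 0.163
foot 587 ((553.1393432617188, 237.0199737548828), (204.0317840576172, 106.12225341796875), 1.054933786392212)
lens [array([ 0.55122594, -0.09062226,  0.25069725])]
1747 [ 0.201 -0.498  0.24 
[... 518 characters left out ...]
 0.07
[382, 250, 18, 19, 32] [392.2 258.8] [ 0.488 -0.076] [ 0.489 -0.075  0.068] 0.074
[384, 254, 5, 5, 12] [386.3 255.7] [ 0.4956 -0.0626] [ 0.495 -0.062  0.073] 0.075
wall 24 [ 0.5296 -0.0216] 0.0655
wallc 55 [ 0.559  -0.0718] 0.0421
plate ((530.4832153320312, -24.71868896484375), (164.1380615234375, 164.15997314453125), 45.3596305847168) [[414.0, -25.0], [531.0, -141.0], [647.0, -24.0], [530.0, 91.0]]
rod 198 [0.6016 0.288  0.1396] [-0.07   0.558  0.827] [0.259 0.085 0.063] 0.164
foot 497 ((608.4306640625, 263.73858642578125), (72.04174041748047, 155.0852813720703), 8.409563064575195)
lens [array([ 0.54392411, -0.09620288,  0.25240115])]
1958 [ 0.201 -0.501  0.241] [ 0.584 -0.025  0.262]
```

Run:
```python
from h import *
S0=np.array([.531,-.023])
for n in('scene','top'):
    c=dict(np.load(f'pics/{n}0.npz'));P=cloud(c);hsv=cv2.cvtColor(c['frame'],cv2.COLOR_RGB2HSV);H,S,V=cv2.split(hsv)
    d=P[...,:2]-S0;r=np.hypot(d[...,0],d[...,1]);ang=np.degrees(np.arctan2(d[...,1],d[...,0]))
    m=(r<.068)&(P[...,2]<.045)&(P[...,2]>0)
    # hole phase mod 72
    a=np.radians(ang[m]*5);print(n,'holephase',m.sum(),np.degrees(np.angle(np.exp(1j*a).mean()))/5, abs(np.exp(1j*a).mean()))
    k,l,st,ce=cv2.connectedComponentsWithStats(m.astype(np.uint8))
    for i in range(1,k):
        if st[i,4]>4: print(st[i,4],ce[i].round(1),ray(c,*ce[i],.054).round(3)[:2])
    # bead tops
    for lo,hi,w in((.0705,.079,'L'),(.062,.0685,'s')):
        m=((r<.062)&(P[...,2]>lo)&(P[...,2]<hi)&(S>70)).astype(np.uint8);k,l,st,ce=cv2.connectedComponentsWithStats(m)
        for i in range(1,k):
            if st[i,4]>8: print(w,st[i,4],P[l==i].mean(0).round(4))
    m=(P[...,0]>.5)&(P[...,0]<.7)&(P[...,1]>.1)&(P[...,1]<.3)&(P[...,2]>.004)&(P[...,2]<.012)&(S>60)&((H<20)|(H>165))
    k,l,st,ce=cv2.connectedComponentsWithStats(m.astype(np.uint8));i=1+st[1:,4].argmax();q=P[l==i]
    r_=cv2.minAreaRect((q[:,:2]*1000).astype(np.float32));print('foot',len(q),[np.round(x,1) for x in r_],cv2.boxPoints(r_).round(0).tolist())
    m=(P[...,0]>.5)&(P[...,0]<.7)&(P[...,1]>.2)&(P[...,1]<.36)&(P[...,2]>.1)&(P[...,2]<.19)
    q=P[m]
    for z in np.arange(.1,.17,.008):
        s=q[abs(q[:,2]-z)<.004]
        if len(s): print(z.round(3),len(s),s.mean(0).round(4),np.ptp(s[:,0]).round(3),np.ptp(s[:,1]).round(3))
    m=(P[...,2]>.25)&(P[...,2]<.262)&(P[...,0]>.4)&(H>15)&(H<35)&(S>100)
    q=P[m];print('mag',len(q),q.min(0).round(3),q.max(0).round(3))
```

```text
scene holephase 147 9.574410556788731 0.5357982700356363
13 [312.9 260.8] [0.517 0.019]
19 [275.3 265.9] [ 0.526 -0.068]
58 [312.2 281. ] [0.572 0.014]
56 [286.  285.8] [ 0.58  -0.045]
L 85 [ 0.4977 -0.0589  0.0723]
L 86 [ 0.5568 -0.0662  0.0727]
L 76 [ 0.5814 -0.0144  0.0724]
s 29 [0.4884 0.0014 0.0641]
s 21 [ 0.5095 -0.0585  0.0652]
s 26 [ 0.5218 -0.011   0.0647]
s 32 [0.5406 0.0288 0.0642]
foot 564 [array([615.6, 238.7]), array([ 70.8, 100.2]), np.float64(10.2)] [[572.0, 282.0], [590.0, 183.0], [659.0, 196.0], [642.0, 294.0]]
0.1 13 [0.6135 0.2637 0.1013] 0.024 0.028
0.108 13 [0.611  0.2752 0.1071] 0.011 0.017
0.116 31 [0.6134 0.2832 0.1169] 0.026 0.024
0.124 54 [0.6097 0.2807 0.1238] 0.02 0.026
0.132 37 [0.6087 0.288  0.1325] 0.017 0.021
0.14 33 [0.6086 0.2935 0.1404] 0.015 0.025
0.148 43 [0.6066 0.297  0.148 ] 0.018 0.025
0.156 52 [0.605  0.3022 0.1558] 0.016 0.018
0.164 10 [0.6045 0.3013 0.161 ] 0.015 0.007
mag 513 [ 0.494 -0.201  0.25 ] [ 0.586 -0.022  0.262]
top holephase 273 -27.701769858976956 0.7141058069626137
17 [375.4 221.1] [ 0.579 -0.04 ]
80 [353.6 226.6] [0.567 0.012]
83 [350.  251.8] [0.507 0.021]
14 [389.9 248.1] [ 0.514 -0.073]
79 [373.5 263.2] [ 0.479 -0.033]
L 101 [ 0.5799 -0.016   0.0738]
L 98 [ 0.4956 -0.0597  0.0736]
s 26 [0.5372 0.0265 0.0651]
s 26 [ 0.5183 -0.013   0.0653]
s 28 [ 0.4849 -0.0018  0.0653]
foot 496 [array([612.6, 236.1]), array([ 69.8, 100.1]), np.float64(11.1)] [[569.0, 279.0], [588.0, 180.0], [657.0, 194.0], [637.0, 292.0]]
0.1 13 [0.6071 0.2524 0.1012] 0.023 0.023
0.108 5 [0.6071 0.2652 0.1056] 0.014 0.02
0.116 24 [0.602  0.2781 0.1165] 0.025 0.019
0.124 38 [0.603  0.2763 0.1236] 0.023 0.024
0.132 22 [0.6031 0.2813 0.1314] 0.016 0.013
0.14 25 [0.6021 0.2855 0.1395] 0.016 0.011
0.148 25 [0.6009 0.2925 0.1482] 0.016 0.025
0.156 50 [0.5997 0.3006 0.1561] 0.018 0.02
0.164 14 [0.6015 0.2986 0.1618] 0.016 0.007
mag 610 [ 0.491 -0.189  0.25 ] [ 0.582 -0.025  0.262]
```

Call:
send_rows --steps "1 .0077 .0368 .0047 0 0 .0875;1 .0077 .0368 .0047 0 0 .0875;1 .0077 .0368 .0047 0 0 .0875;1 .0077 .0368 .0047 0 0 .0875;1 .0077 .0368 .0047 0 0 .0875"

```text
clock: 0.52
eef_pos: [0.2528, -0.2657, 0.2545]
tool_rot: [0.904, 0.428, -0.0, -0.001]
ft_force: [0.8, 0.5, 0.3]
grip_width: 0.0856
grasp_force: 0.0
```

Call:
send_rows --steps "1 .0077 .0368 .0047 0 0 .0875;1 .0077 .0368 .0047 0 0 .0875;1 .0077 .0368 .0047 0 0 .0875;1 .0077 .0368 .0047 0 0 .0875;1 .0077 .0368 .0047 0 0 .0875"

```text
clock: 0.93
eef_pos: [0.2912, -0.0819, 0.2784]
tool_rot: [0.789, 0.614, 0.0, 0.0]
ft_force: [1.3, -0.8, -0.2]
grip_width: 0.0852
grasp_force: 0.0
```

Call:
send_rows --steps "1 .0077 .0368 .0047 0 0 .0875;1 .0077 .0368 .0047 0 0 .0875;1 .0077 .0368 .0047 0 0 .0875;1 .0077 .0368 .0047 0 0 .0875;1 .0077 .0368 .0047 0 0 .0875"

```text
clock: 1.35
eef_pos: [0.3297, 0.1024, 0.3019]
tool_rot: [0.637, 0.771, -0.0, 0.0]
ft_force: [0.6, -0.5, 0.0]
grip_width: 0.0852
grasp_force: 0.0
```

Call:
send_rows --steps "1 .0273 .0194 -.0062 0 0 0;1 .0273 .0194 -.0062 0 0 0;1 .0273 .0194 -.0062 0 0 0;1 .0273 .0194 -.0062 0 0 0;1 .0273 .0194 -.0062 0 0 0"

```text
clock: 1.77
eef_pos: [0.4675, 0.1986, 0.2699]
tool_rot: [0.638, 0.77, -0.0, -0.0]
ft_force: [0.1, -0.2, 0.5]
grip_width: 0.0857
grasp_force: 0.0
```

Call:
send_rows --steps "1 .0273 .0194 -.0062 0 0 0;1 .0273 .0194 -.0062 0 0 0;1 .0273 .0194 -.0062 0 0 0;1 .0273 .0194 -.0062 0 0 0;1 .0273 .0194 -.0062 0 0 0"

```text
clock: 2.18
eef_pos: [0.604, 0.2953, 0.2385]
tool_rot: [0.639, 0.77, -0.001, -0.0]
ft_force: [1.1, -0.2, -0.4]
grip_width: 0.0854
grasp_force: 0.0
```

Run:
```python
from h import *
c=shot('scene','s1');t=shot('top','t1')
print(get_obs()['eef_pos'],get_obs()['joint_pos'])
f=lambda c,x,y:cv2.resize(c['frame'][y:y+90,x:x+120,::-1],(400,300))
cv2.imwrite('pics/m1.png',np.hstack([f(c,370,215),f(t,190,155)]))
```

```text
[0.6049493  0.29646015 0.23179253] [4.55511516e-01 6.17588777e-01 5.81319437e-01 1.54292915e+00
 3.34703609e-04 1.83956570e+00]
```

View pics/m1.png

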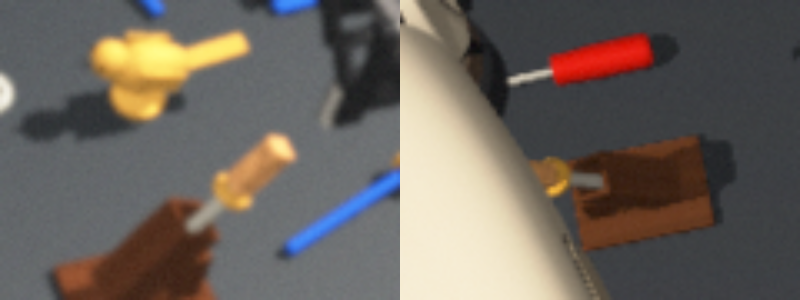

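The mosaic shows the handle at (262,160) in the left half, and the open gripper above it at (350,60), not yet down. The rod hasn't moved, so I'll descend.

Call:
send_rows --steps "1 0 0 -.02 0 0 0;1 0 0 -.025 0 0 0;1 0 0 -.025 0 0 0;1 0 0 -.025 0 0 0;1 0 0 -.012 0 0 0"

```text
clock: 2.7
eef_pos: [0.6007, 0.293, 0.1288]
tool_rot: [0.639, 0.77, -0.003, -0.001]
ft_force: [-0.5, -0.8, -0.9]
grip_width: 0.0854
grasp_force: 0.0
```

Call:
send_rows --steps "1 0 0 0 0 0 0;1 0 0 0 0 0 0;1 0 0 0 0 0 0;1 0 0 0 0 0 0;1 0 0 0 0 0 0"

```text
clock: 3.12
eef_pos: [0.6041, 0.2948, 0.1348]
tool_rot: [0.639, 0.77, 0.001, 0.001]
ft_force: [-1.2, 0.2, 0.6]
grip_width: 0.0854
grasp_force: 0.0
```

Run:
```python
from h import *
c=shot('scene','s2')
cv2.imwrite('pics/m2.png',cv2.resize(c['frame'][200:320,370:530,::-1],(800,600)))
print(get_obs()['eef_pos'],get_obs()['tool_rot'])
```

```text
[0.60393553 0.29475559 0.13446927] [6.38605159e-01 7.69533296e-01 1.27364681e-03 5.78716592e-04]
```

View pics/m2.png

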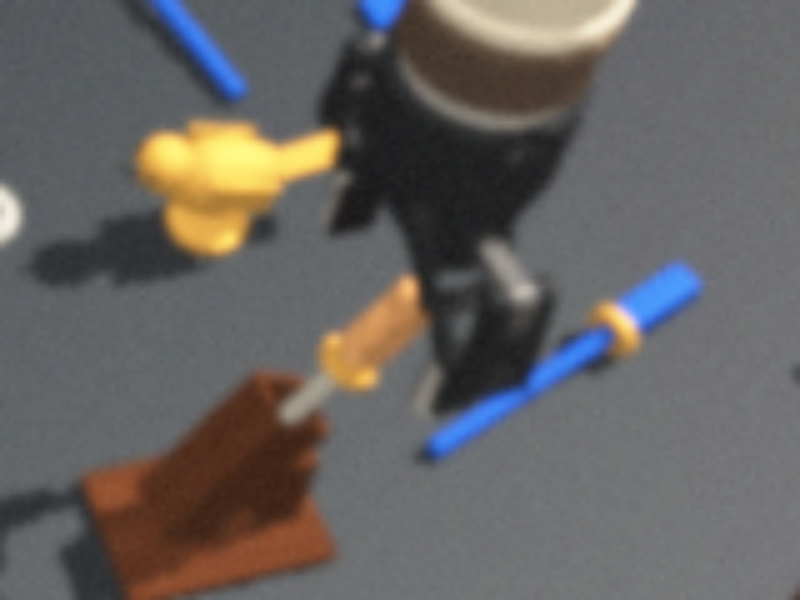

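The open fingers straddle the handle: the far finger tip is at (345,225), the near one at (430,400), and the handle is between them at about (380,325). I'll lower slightly and close.

Call:
send_rows --steps "1 0 .001 -.005 0 0 0;1 0 0 -.005 0 0 0;-1 0 0 0 0 0 0;-1 0 0 0 0 0 0;-1 0 0 0 0 0 0"

```text
clock: 3.58
eef_pos: [0.603, 0.2953, 0.1224]
tool_rot: [0.639, 0.77, -0.0, -0.0]
ft_force: [-0.4, 0.0, 0.5]
grip_width: 0.0516
grasp_force: 0.0
```

Call:
send_rows --steps "-1 0 0 0 0 0 0;-1 0 0 0 0 0 0;-1 0 0 0 0 0 0;-1 0 0 0 0 0 0;-1 0 0 0 0 0 0"

```text
clock: 4.0
eef_pos: [0.6035, 0.2955, 0.1231]
tool_rot: [0.639, 0.77, 0.0, 0.0]
ft_force: [-0.1, 0.2, 0.3]
grip_width: 0.0155
grasp_force: 58.5
```

Call:
send_rows --steps "-1 0 0 0 0 0 0;-1 0 0 0 0 0 0;-1 0 0 0 0 0 0;-1 0 0 0 0 0 0;-1 0 0 0 0 0 0"

```text
clock: 4.42
eef_pos: [0.6035, 0.2955, 0.1231]
tool_rot: [0.639, 0.77, 0.0, 0.0]
ft_force: [1.5, 0.7, 1.3]
grip_width: 0.0152
grasp_force: 58.6
```

Call:
send_rows --steps "-1 -.0018 .0098 .0173 0 0 0;-1 -.0018 .0098 .0173 0 0 0;-1 -.0018 .0098 .0173 0 0 0;-1 -.0018 .0098 .0173 0 0 0;-1 -.0018 .0098 .0173 0 0 0"

```text
clock: 4.83
eef_pos: [0.5934, 0.3445, 0.2093]
tool_rot: [0.639, 0.769, -0.001, -0.001]
ft_force: [0.8, -0.3, -0.8]
grip_width: 0.0149
grasp_force: 58.6
```

Call:
send_rows --steps "-1 -.001 0 .02 0 0 0;-1 -.002 0 .02 0 0 0;-1 0 0 .01 0 0 0;-1 0 0 0 0 0 0;-1 0 0 0 0 0 0"

```text
clock: 5.25
eef_pos: [0.5911, 0.3445, 0.2592]
tool_rot: [0.639, 0.77, 0.0, -0.0]
ft_force: [0.6, 0.8, -1.5]
grip_width: 0.0151
grasp_force: 58.6
```

Run:
```python
from h import *
o=get_obs();T=o['eef_pos'];print(T,o['tool_rot'],o['grip_width'])
for n in('scene','top'):
    c=shot(n,n[0]+'3');P=cloud(c);hsv=cv2.cvtColor(c['frame'],cv2.COLOR_RGB2HSV)
    d=P-T
    m=(abs(d[...,0])<.06)&(d[...,1]>-.13)&(d[...,1]<.03)&(d[...,2]<-.01)&(P[...,2]>.115)
    q=P[m]
    for z in np.arange(.12,.23,.01):
        s=q[abs(q[:,2]-z)<.005]
        if len(s): print(n,z.round(3),len(s),s.mean(0).round(4),np.ptp(s[:,0]).round(3),np.ptp(s[:,1]).round(3))
    if n=='scene':
        u,v=proj(c,T).astype(int);print(u,v)
        cv2.imwrite('pics/m3.png',cv2.resize(c['frame'][v-60:v+60,u-80:u+80,::-1],(640,480)))
```

```text
[0.59110842 0.34451111 0.25916586] [ 6.38571788e-01  7.69562256e-01  3.63261818e-05 -6.32497721e-05] 0.015129750963136344
scene 0.15 3 [0.6087 0.2758 0.1544] 0.001 0.004
scene 0.16 27 [0.6053 0.277  0.1602] 0.011 0.015
scene 0.17 24 [0.6052 0.2835 0.1697] 0.006 0.013
scene 0.18 27 [0.6037 0.2887 0.1805] 0.009 0.014
scene 0.19 27 [0.6025 0.2947 0.1908] 0.008 0.01
scene 0.2 26 [0.6005 0.3008 0.2   ] 0.013 0.011
scene 0.21 25 [0.6008 0.3061 0.2095] 0.007 0.012
scene 0.22 28 [0.5995 0.311  0.2203] 0.011 0.012
scene 0.23 30 [0.5981 0.3176 0.2301] 0.009 0.016
485 222
top 0.15 2 [0.5998 0.2702 0.1527] 0.003 0.002
top 0.16 14 [0.6011 0.273  0.1604] 0.009 0.014
top 0.17 18 [0.5995 0.2794 0.1686] 0.009 0.01
top 0.18 16 [0.5986 0.2848 0.18  ] 0.009 0.005
top 0.19 13 [0.5981 0.2907 0.1898] 0.009 0.008
top 0.2 21 [0.5956 0.296  0.1999] 0.01 0.011
top 0.21 18 [0.5952 0.3019 0.2102] 0.008 0.009
top 0.22 18 [0.5944 0.3083 0.2208] 0.009 0.009
top 0.23 19 [0.5928 0.3139 0.2297] 0.009 0.012
```

View pics/m3.png

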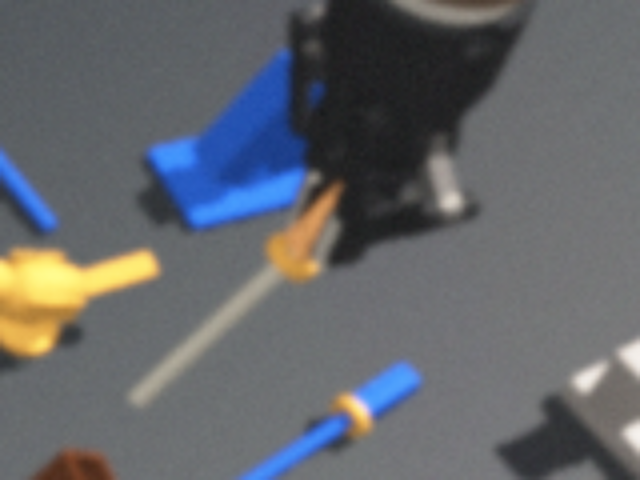

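The image shows the rod held firmly, leaning, with its tip at about (135,400) clear of the rest. The axis matches my estimate. I'll carry it to the sieve, above a point behind small bead s0.

Call:
send_rows --steps "-1 -.013 -.029 -.005 0 0 0;-1 -.013 -.029 -.005 0 0 0;-1 -.013 -.029 -.005 0 0 0;-1 -.013 -.029 -.005 0 0 0;-1 -.013 -.029 -.005 0 0 0"

```text
clock: 5.77
eef_pos: [0.5243, 0.1978, 0.2321]
tool_rot: [0.638, 0.77, -0.002, -0.001]
ft_force: [0.8, -0.1, -0.7]
grip_width: 0.0149
grasp_force: 58.9
```

Call:
send_rows --steps "-1 -.013 -.029 -.005 0 0 0;-1 -.013 -.029 -.005 0 0 0;-1 -.013 -.029 -.005 0 0 0;-1 -.013 -.029 -.005 0 0 0;-1 -.013 -.029 -.005 0 0 0"

```text
clock: 6.18
eef_pos: [0.4591, 0.053, 0.2076]
tool_rot: [0.639, 0.77, -0.001, -0.001]
ft_force: [0.1, -0.7, -0.5]
grip_width: 0.015
grasp_force: 58.9
```

Call:
send_rows --steps "-1 0 0 -.003 0 0 0;-1 0 0 0 0 0 0;-1 0 0 0 0 0 0;-1 0 0 0 0 0 0;-1 0 0 0 0 0 0"

```text
clock: 6.6
eef_pos: [0.4617, 0.0554, 0.2062]
tool_rot: [0.638, 0.77, 0.0, -0.0]
ft_force: [-1.0, 0.3, -0.5]
grip_width: 0.0148
grasp_force: 58.8
```

```bash
cat > look.py <<'E'
from h import *
import sys
o=get_obs();T=o['eef_pos'];print(T,o['grip_width'],o['ft_force'].round(1))
S0=np.array([.531,-.023])
for n in('scene','top'):
    c=shot(n,n[0]+sys.argv[1]);P=cloud(c);H,S,V=cv2.split(cv2.cvtColor(c['frame'],cv2.COLOR_RGB2HSV))
    g=T+[.012,-.07,-.106]; a=np.array([-.092,.4915,.866])
    d=P-g;t=d@a;rr=np.linalg.norm(d-t[...,None]*a,axis=-1)
    m=(rr<.014)&(t>-.012)&(t<.10)&(S<70)&(P[...,2]>.062);q=P[m]
    if len(q)>5:
        print(n,'tmin',np.percentile(t[m],3).round(4),'off',np.mean(d[m]-t[m][:,None]*a,0).round(4),len(q),'zmin',q[:,2].min().round(4))
    d=P[...,:2]-S0;r=np.hypot(d[...,0],d[...,1])
    for lo,hi,w in((.0705,.079,'L'),(.057,.0685,'s')):
        m=((r<.060)&(P[...,2]>lo)&(P[...,2]<hi)&(S>95)&(H>5)&(H<25)).astype(np.uint8);k,l,st,ce=cv2.connectedComponentsWithStats(m)
        for i in range(1,k):
            if st[i,4]>8: print(w,st[i,4],P[l==i].mean(0).round(4))
    m=(r<.08)&(P[...,2]<.04)&(S>70)&(H>5)&(H<25)&(V>110);k,l,st,ce=cv2.connectedComponentsWithStats(m.astype(np.uint8))
    for i in range(1,k):
        if st[i,4]>3: print('below',st[i,4],P[l==i].mean(0).round(4))
E
python3 look.py 4
```

```text
[0.46172775 0.05539443 0.2062308 ] 0.014833667273768388 [-1.   0.3 -0.5]
scene tmin 0.0036 off [0.004  0.0002 0.0003] 157 zmin 0.1001
L 77 [ 0.4986 -0.0585  0.0725]
L 74 [ 0.5576 -0.0661  0.0726]
L 68 [ 0.5807 -0.0145  0.0725]
s 33 [0.4888 0.0006 0.0638]
s 33 [ 0.5085 -0.0602  0.0638]
s 25 [ 0.5231 -0.0116  0.0635]
s 32 [0.5425 0.0284 0.0637]
s 11 [ 0.5692 -0.0623  0.0637]
L 80 [ 0.4967 -0.0604  0.0738]
```

Call:
send_rows --steps "-1 -.001 0 -.01 0 0 0;-1 0 0 -.01 0 0 0;-1 0 0 -.01 0 0 0;-1 0 0 -.0085 0 0 0;-1 0 0 0 0 0 0"

```text
clock: 7.12
eef_pos: [0.4591, 0.0548, 0.166]
tool_rot: [0.638, 0.77, -0.001, -0.001]
ft_force: [-0.7, -0.3, -0.7]
grip_width: 0.0154
grasp_force: 58.8
```

Call:
send_rows --steps "-1 .0034 .0036 0 0 0 0;-1 .0034 .0036 0 0 0 0;-1 .0034 .0036 0 0 0 0;-1 .0034 .0036 0 0 0 0;-1 .0034 .0036 0 0 0 0"

```text
clock: 7.53
eef_pos: [0.478, 0.073, 0.1683]
tool_rot: [0.638, 0.77, 0.0, 0.0]
ft_force: [-0.2, 0.2, -0.8]
grip_width: 0.0152
grasp_force: 58.8
```

```bash
python3 look.py 5
```

```text
[0.47802689 0.07300212 0.16828716] 0.015228692545379998 [-0.2  0.2 -0.8]
scene tmin 0.0039 off [ 0.0037 -0.      0.0004] 143 zmin 0.0628
L 84 [ 0.4985 -0.0588  0.0725]
L 76 [ 0.5572 -0.0654  0.0727]
L 71 [ 0.5812 -0.0141  0.0724]
s 35 [0.5023 0.0124 0.0637]
s 29 [ 0.5082 -0.0605  0.063 ]
s 30 [ 0.5221 -0.0119  0.0634]
s 31 [0.5418 0.0284 0.0627]
s 18 [ 0.5688 -0.0617  0.064 ]
L 83 [ 0.5788 -0.0172  0.0735]
L 88 [ 0.4962 -0.0587  0.0735]
s 11 [ 0.519  -0.0159  0.065 ]
```

Call:
send_rows --steps "-1 -.003 -.006 0 0 0 0;-1 .005 -.002 0 0 0 0;-1 .001 .004 0 0 0 0;-1 .002 .005 0 0 0 0;-1 .002 .005 0 0 0 0"

```text
clock: 8.05
eef_pos: [0.4844, 0.0787, 0.1679]
tool_rot: [0.639, 0.769, 0.0, -0.0]
ft_force: [0.1, 0.3, -1.1]
grip_width: 0.0153
grasp_force: 58.9
```

Call:
send_rows --steps "-1 .002 .004 0 0 0 0;-1 .001 .003 0 0 0 0;-1 0 0 0 0 0 0;-1 0 0 0 0 0 0;-1 0 0 0 0 0 0"

```text
clock: 8.47
eef_pos: [0.487, 0.0855, 0.1677]
tool_rot: [0.638, 0.77, -0.0, -0.0]
ft_force: [-0.1, -1.1, -0.9]
grip_width: 0.0152
grasp_force: 58.9
```

```bash
python3 look.py 6
```

```text
[0.48703205 0.08548795 0.16772415] 0.015208673803714197 [-0.1 -1.1 -0.9]
scene tmin 0.003 off [ 0.0039 -0.0001  0.0005] 151 zmin 0.0622
L 70 [ 0.4988 -0.0587  0.0725]
L 77 [ 0.5572 -0.0655  0.073 ]
L 72 [ 0.5806 -0.0137  0.0726]
s 28 [ 0.5084 -0.0594  0.0625]
s 33 [ 0.5219 -0.0114  0.0634]
s 32 [0.5425 0.0281 0.0639]
s 14 [ 0.5697 -0.0627  0.0642]
L 93 [ 0.5791 -0.0161  0.0736]
L 84 [ 0.4957 -0.0586  0.0738]
s 10 [ 0.5697 -0.0096  0.0633]
s 29 [ 0.5179 -0.0119  0.0644]
```

Call:
send_rows --steps "-1 0 -.003 .012 0 0 0;-1 .008 -.014 .012 0 0 0;-1 .01 -.018 0 0 0 0;-1 .01 -.0135 0 0 0 0;-1 0 0 0 0 0 0"

```text
clock: 8.98
eef_pos: [0.5169, 0.0347, 0.1922]
tool_rot: [0.64, 0.769, 0.0, 0.001]
ft_force: [-0.1, 0.2, -0.9]
grip_width: 0.0154
grasp_force: 58.8
```

Call:
send_rows --steps "-1 0 0 -.012 0 0 0;-1 0 0 -.012 0 0 0;-1 0 0 0 0 0 0;-1 -.0014 .0038 0 0 0 0;-1 -.0014 .0038 0 0 0 0"

```text
clock: 9.4
eef_pos: [0.5123, 0.045, 0.1682]
tool_rot: [0.639, 0.769, 0.0, -0.0]
ft_force: [0.3, 0.4, -0.7]
grip_width: 0.0149
grasp_force: 58.8
```

Call:
send_rows --steps "-1 -.0014 .0038 0 0 0 0;-1 -.0014 .0038 0 0 0 0;-1 -.0014 .0038 0 0 0 0;-1 -.0014 .0038 0 0 0 0;-1 0 0 0 0 0 0"

```text
clock: 9.82
eef_pos: [0.5066, 0.0606, 0.1681]
tool_rot: [0.638, 0.77, 0.0, 0.0]
ft_force: [-0.3, -0.2, -1.2]
grip_width: 0.0153
grasp_force: 58.8
```

```bash
python3 look.py 7
python3 - <<'E'
import cv2,numpy as np
f=lambda n,x,y:cv2.resize(cv2.imread(n)[y:y+90,x:x+120],(400,300),interpolation=cv2.INTER_CUBIC)
cv2.imwrite('pics/m7.png',np.hstack([f('pics/s7.png',235,220),f('pics/t7.png',310,195)]))
E
```

```text
[0.50660754 0.06064517 0.16812501] 0.015313954364966888 [-0.3 -0.2 -1.2]
scene tmin 0.0028 off [ 0.0039 -0.0002  0.0005] 142 zmin 0.0635
L 79 [ 0.498  -0.0585  0.0728]
L 81 [ 0.557  -0.0654  0.0727]
L 68 [ 0.582  -0.0149  0.0727]
s 26 [ 0.5084 -0.0596  0.0641]
s 19 [0.5177 0.0064 0.0633]
s 33 [0.5422 0.0282 0.0631]
s 14 [ 0.5685 -0.0617  0.0631]
L 81 [ 0.496  -0.0592  0.0741]
```

View pics/m7.png

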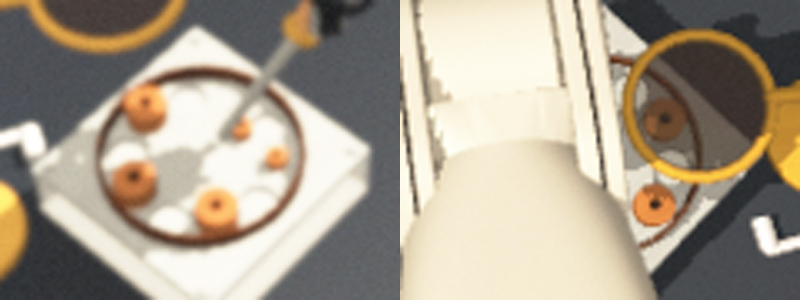

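The crops show small bead s0 gone from the plate. The rod tip is at about (225,140) on the left, with s1 just ahead of it at (242,128) and s2 at (276,158). I'll keep pushing s1.

Call:
send_rows --steps "-1 .001 -.004 0 0 0 0;-1 .003 .003 0 0 0 0;-1 -.0017 .004 0 0 0 0;-1 -.0017 .004 0 0 0 0;-1 -.0017 .004 0 0 0 0"

```text
clock: 10.33
eef_pos: [0.5055, 0.071, 0.1677]
tool_rot: [0.639, 0.769, -0.0, -0.0]
ft_force: [-0.5, -1.6, -0.9]
grip_width: 0.015
grasp_force: 58.8
```

Call:
send_rows --steps "-1 -.0017 .004 0 0 0 0;-1 -.0017 .004 0 0 0 0;-1 0 0 0 0 0 0;-1 0 0 0 0 0 0;-1 0 0 0 0 0 0"

```text
clock: 10.75
eef_pos: [0.5023, 0.0788, 0.1678]
tool_rot: [0.638, 0.77, -0.0, 0.0]
ft_force: [0.2, -0.3, -0.3]
grip_width: 0.0149
grasp_force: 58.8
```

```bash
python3 look.py 8
```

```text
[0.50227667 0.07881053 0.16784375] 0.014927145165356056 [ 0.2 -0.3 -0.3]
scene tmin 0.0032 off [0.0039 0.0001 0.0004] 150 zmin 0.0623
L 82 [ 0.4989 -0.0579  0.0726]
L 76 [ 0.5569 -0.0659  0.0727]
L 67 [ 0.581  -0.0148  0.0723]
s 27 [ 0.5088 -0.0608  0.0638]
s 33 [0.5425 0.0282 0.0634]
s 12 [ 0.5692 -0.0614  0.0646]
L 92 [ 0.5789 -0.016   0.0739]
L 90 [ 0.4964 -0.0591  0.0739]
s 10 [ 0.57   -0.0096  0.0632]
```

Call:
send_rows --steps "-1 0 -.002 .012 0 0 0;-1 .0027 .01 .012 0 0 0;-1 .005 .014 0 0 0 0;-1 0 0 0 0 0 0;-1 0 0 -.012 0 0 0"

```text
clock: 11.27
eef_pos: [0.5119, 0.1019, 0.1814]
tool_rot: [0.638, 0.77, 0.002, 0.002]
ft_force: [-0.5, 0.6, -0.7]
grip_width: 0.0151
grasp_force: 59.0
```

Call:
send_rows --steps "-1 0 0 -.012 0 0 0;-1 0 0 0 0 0 0;-1 .0045 -.001 0 0 0 0;-1 .0045 -.001 0 0 0 0;-1 .0045 -.001 0 0 0 0"

```text
clock: 11.68
eef_pos: [0.5245, 0.0977, 0.1684]
tool_rot: [0.639, 0.77, 0.0, 0.0]
ft_force: [0.0, 0.3, -0.9]
grip_width: 0.0151
grasp_force: 58.9
```

```bash
python3 look.py 9
```

```text
[0.52453312 0.09774801 0.16837786] 0.015091457243210725 [ 0.   0.3 -0.9]
scene tmin 0.0046 off [ 0.0039 -0.0001  0.0005] 153 zmin 0.0626
L 72 [ 0.4983 -0.0593  0.0729]
L 74 [ 0.5567 -0.0654  0.0725]
L 64 [ 0.5806 -0.014   0.0727]
s 28 [ 0.5085 -0.0605  0.064 ]
s 34 [0.5519 0.0261 0.0633]
s 12 [ 0.5697 -0.0626  0.0628]
L 88 [ 0.5785 -0.0158  0.0737]
L 82 [ 0.4959 -0.0591  0.0741]
```

Call:
send_rows --steps "-1 -.003 .004 0 0 0 0;-1 .0045 -.0015 0 0 0 0;-1 .004 -.0022 0 0 0 0;-1 .004 -.0022 0 0 0 0;-1 .004 -.0022 0 0 0 0"

```text
clock: 12.2
eef_pos: [0.5375, 0.0934, 0.1679]
tool_rot: [0.639, 0.77, 0.0, 0.0]
ft_force: [-0.3, -0.5, -1.0]
grip_width: 0.0153
grasp_force: 58.9
```

Call:
send_rows --steps "-1 .003 -.0018 0 0 0 0;-1 .003 -.0018 0 0 0 0;-1 0 0 0 0 0 0;-1 0 0 0 0 0 0;-1 0 0 0 0 0 0"

```text
clock: 12.62
eef_pos: [0.5428, 0.09, 0.1677]
tool_rot: [0.639, 0.77, -0.0, -0.0]
ft_force: [-1.1, -0.3, -0.6]
grip_width: 0.0154
grasp_force: 58.9
```

```bash
python3 look.py 10;  python3 - <<'E'
import cv2,numpy as np
cv2.imwrite('pics/m10.png',cv2.resize(cv2.imread('pics/s10.png')[220:325,235:355],(640,560),interpolation=cv2.INTER_CUBIC))
E
```

```text
[0.54281653 0.08998146 0.16768884] 0.015398422601741719 [-1.1 -0.3 -0.6]
scene tmin 0.0036 off [ 0.0036 -0.0001  0.0004] 153 zmin 0.0623
L 80 [ 0.4986 -0.0584  0.0725]
L 77 [ 0.5578 -0.0648  0.0725]
L 68 [ 0.581  -0.0136  0.0724]
s 24 [ 0.5089 -0.0603  0.0637]
s 13 [ 0.5689 -0.0616  0.0645]
L 95 [ 0.5791 -0.0155  0.0738]
L 87 [ 0.4962 -0.059   0.0736]
below 5 [0.5714 0.0023 0.0149]
```

View pics/m10.png

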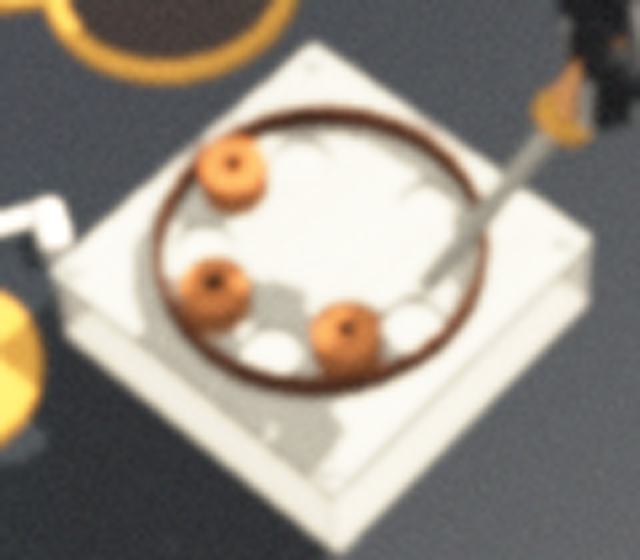

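The crop shows the plate holding only the three large beads, at (232,172), (213,293) and (347,338). A bead is visible below through the hole nearest the rod. I'll lift the rod and take it back to the rest.

Call:
send_rows --steps "-1 0 0 .015 0 0 0;-1 0 0 .02 0 0 0;-1 0 .01 .02 0 0 0;-1 .005 .02 .02 0 0 0;-1 .006 .03 .015 0 0 0"

```text
clock: 13.13
eef_pos: [0.5543, 0.1489, 0.2602]
tool_rot: [0.64, 0.768, 0.001, 0.001]
ft_force: [0.4, -0.6, -0.5]
grip_width: 0.0155
grasp_force: 59.0
```

Call:
send_rows --steps "-1 .007 .035 0 0 0 0;-1 .008 .035 0 0 0 0;-1 .008 .035 0 0 0 0;-1 .008 .035 0 0 0 0;-1 .008 .03 0 0 0 0"

```text
clock: 13.55
eef_pos: [0.5927, 0.3225, 0.2578]
tool_rot: [0.638, 0.77, 0.0, -0.0]
ft_force: [0.4, 0.6, -0.3]
grip_width: 0.0153
grasp_force: 58.9
```

Call:
send_rows --steps "-1 .0025 .02 0 0 0 0;-1 0 .001 0 0 0 0;-1 0 0 0 0 0 0;-1 0 0 0 0 0 0;-1 0 0 0 0 0 0"

```text
clock: 13.97
eef_pos: [0.5955, 0.3399, 0.2581]
tool_rot: [0.639, 0.769, -0.0, 0.0]
ft_force: [-0.3, -0.9, -1.1]
grip_width: 0.0151
grasp_force: 59.0
```

```bash
python3 look.py 11
```

```text
[0.5954596  0.33988842 0.25810317] 0.015106413793954372 [-0.3 -0.9 -1.1]
scene tmin 0.0017 off [ 0.0031 -0.0006  0.0007] 233 zmin 0.1509
L 83 [ 0.4994 -0.0585  0.0726]
L 68 [ 0.5573 -0.0663  0.0726]
L 70 [ 0.5812 -0.0148  0.0724]
s 27 [ 0.5085 -0.0601  0.0632]
s 10 [ 0.5695 -0.0623  0.0648]
top tmin 0.0038 off [-0.0014 -0.0042  0.0022] 148 zmin 0.1515
L 90 [ 0.5788 -0.0161  0.074 ]
L 91 [ 0.4962 -0.0591  0.0737]
below 32 [0.57   0.0081 0.0164]
below 29 [0.5076 0.0257 0.0161]
```

Call:
send_rows --steps "-1 -.0005 .001 -.02 0 0 0;-1 0 0 -.018 0 0 0;-1 0 0 -.0085 0 0 0;-1 0 0 0 0 0 0;-1 0 0 0 0 0 0"

```text
clock: 14.48
eef_pos: [0.5949, 0.3413, 0.2114]
tool_rot: [0.639, 0.769, -0.0, -0.0]
ft_force: [0.2, -0.7, -0.3]
grip_width: 0.0154
grasp_force: 58.9
```

Call:
send_rows --steps "-1 .0011 -.006 -.0107 0 0 0;-1 .0011 -.006 -.0107 0 0 0;-1 .0011 -.006 -.0107 0 0 0;-1 0 0 0 0 0 0;-1 0 0 0 0 0 0"

```text
clock: 14.9
eef_pos: [0.5986, 0.3238, 0.1801]
tool_rot: [0.639, 0.769, 0.0, 0.0]
ft_force: [-0.1, 0.4, -0.1]
grip_width: 0.0153
grasp_force: 58.9
```

Call:
send_rows --steps "-1 .0011 -.006 -.0107 0 0 0;-1 .0011 -.006 -.0107 0 0 0;-1 .0011 -.006 -.0107 0 0 0;-1 .0011 -.006 -.0107 0 0 0;-1 0 0 0 0 0 0"

```text
clock: 15.32
eef_pos: [0.6024, 0.2992, 0.1357]
tool_rot: [0.639, 0.769, -0.001, -0.0]
ft_force: [-0.1, 0.3, -0.4]
grip_width: 0.0151
grasp_force: 58.9
```

Call:
send_rows --steps "-1 .0011 -.005 -.0085 0 0 0;-1 0 0 0 0 0 0;-1 0 0 0 0 0 0;-1 0 0 0 0 0 0;-1 0 0 0 0 0 0"

```text
clock: 15.73
eef_pos: [0.6041, 0.2956, 0.1287]
tool_rot: [0.638, 0.77, 0.001, 0.0]
ft_force: [0.1, 0.4, -0.6]
grip_width: 0.0151
grasp_force: 58.9
```

Call:
send_rows --steps "-1 0 0 -.002 0 0 0;-1 0 0 -.0025 0 0 0;-1 0 0 0 0 0 0;-1 0 0 0 0 0 0;-1 0 0 0 0 0 0"

```text
clock: 16.15
eef_pos: [0.6037, 0.2952, 0.1234]
tool_rot: [0.639, 0.77, -0.0, -0.0]
ft_force: [0.0, -0.1, -1.2]
grip_width: 0.0154
grasp_force: 59.0
```

Call:
send_rows --steps "0 0 0 0 0 0 0;0 0 0 0 0 0 0;0.3 0 0 0 0 0 0;1 0 0 0 0 0 0;1 0 0 0 0 0 0"

```text
clock: 16.57
eef_pos: [0.6039, 0.295, 0.1235]
tool_rot: [0.639, 0.77, 0.0, 0.0]
ft_force: [-0.2, -0.1, -0.2]
grip_width: 0.0745
grasp_force: 0.0
```

Call:
send_rows --steps "1 0 0 0 0 0 0;1 0 0 0 0 0 0;1 0 0 0 0 0 0;1 0 0 0 0 0 0;1 0 0 0 0 0 0"

```text
clock: 16.98
eef_pos: [0.6038, 0.295, 0.1234]
tool_rot: [0.639, 0.77, -0.0, -0.0]
ft_force: [0.2, 0.4, 1.3]
grip_width: 0.0851
grasp_force: 0.0
```

Call:
send_rows --steps "1 0 0 .015 0 0 0;1 0 0 .03 0 0 0;1 0 0 .03 0 0 0;1 -.02 -.02 .03 0 0 0;1 -.03 -.02 .01 0 0 0"

```text
clock: 17.4
eef_pos: [0.5569, 0.2561, 0.242]
tool_rot: [0.638, 0.77, 0.004, 0.002]
ft_force: [0.4, -0.9, 1.5]
grip_width: 0.0855
grasp_force: 0.0
```

Call:
send_rows --steps "1 -.035 -.01 0 0 0 0;1 -.035 -.01 0 0 0 0;1 -.035 -.01 0 0 0 0;1 -.035 0 0 0 0 0;1 -.02 0 0 0 0 0"

```text
clock: 17.82
eef_pos: [0.3903, 0.2239, 0.2387]
tool_rot: [0.639, 0.77, -0.0, -0.0]
ft_force: [-0.1, 0.8, 0.4]
grip_width: 0.0853
grasp_force: 0.0
```

```bash
python3 look.py 12
python3 - <<'E'
from h import *
a=np.array([-.092,.4915,.866]);tip=np.array([.6163,.2248,.017])
for n in('s0','s12','t0','t12'):
    f={'s0':'scene0','t0':'top0'}.get(n,n);c=dict(np.load(f'pics/{f}.npz'));P=cloud(c);d=P-tip;t=d@a;rr=np.linalg.norm(d-t[...,None]*a,axis=-1)
    m=(rr<.02)&(t>.1)&(t<.2);q=P[m];print(n,len(q),np.percentile(t[m],97).round(4) if len(q) else '',q.mean(0).round(4))
f=lambda n,x,y:cv2.resize(cv2.imread(f'pics/{n}.png')[y:y+90,x:x+120],(400,300),interpolation=cv2.INTER_CUBIC)
cv2.imwrite('pics/m12.png',np.vstack([np.hstack([f('s12',235,220),f('t12',310,195)]),np.hstack([f('s12',370,235),f('t12',200,170)])]))
E
```

```text
[0.39034552 0.22388994 0.23872168] 0.08527879382651021 [-0.1  0.8  0.4]
L 82 [ 0.4979 -0.058   0.0725]
L 74 [ 0.5576 -0.0658  0.0724]
L 66 [ 0.5808 -0.0139  0.0726]
s 32 [ 0.5081 -0.0604  0.0636]
s 9 [ 0.5694 -0.0619  0.0643]
L 98 [ 0.5789 -0.0156  0.0739]
L 85 [ 0.4964 -0.0591  0.0738]
s 9 [ 0.569  -0.0101  0.0633]
below 5 [ 0.5798 -0.0457  0.0046]
below 31 [0.5704 0.0081 0.0153]
below 27 [0.5069 0.0254 0.0163]
s0 273 0.1637 [0.6084 0.2907 0.1367]
s12 275 0.163 [0.6071 0.2905 0.1362]
t0 200 0.1642 [0.6016 0.2878 0.1393]
t12 198 0.1642 [0.6004 0.2882 0.1396]
```

View pics/m12.png

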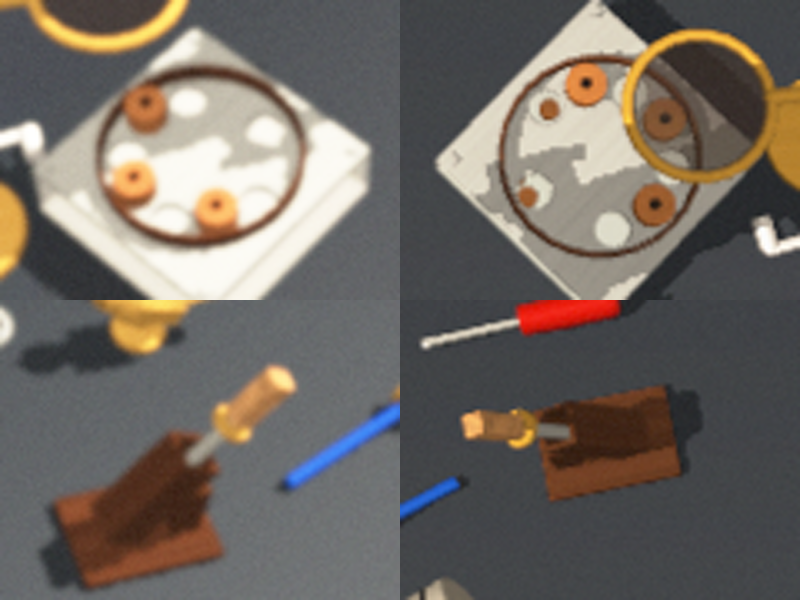

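The crops show only the three large beads left on the plate, with small beads visible through the holes at (549,110) and (527,197) in the top view. The rod is home in the brown rest, within about 1 mm of where it started. The gripper is clear, so I'll hand in.

```bash
python3 -c "
from workcell import *
print(job_done())"
```

```text
the job is handed in; nothing more can be done
None
```

I handed the job in: all three small beads left the plate (two seen in the box, the third out of view), the three large ones are still on the sieve, and the rod is back in its rest, within about 1 mm of its start; the hand-in returned no verdict.

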